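# Make up the first-off sample tray at the moulding press

## Robot

A 6-joint arm with a two-finger parallel gripper is mounted at the origin on the work surface. World frame = base frame: x ahead of the robot, y to its left, z up, the work surface at z = 0. Lengths are in m, angles in rad, forces in N, time in s.
With the tool pointing down it reaches from about 0.25 to 0.725 m from the base axis. Payload 4 kg.
Tool frame: the origin (TCP) lies midway between the tips of the shut fingers; the grasp point (between the pads) lies grip_point_offset behind it (grip_point_offset is the distance from the TCP to the grasp point, in m); z points along the fingers, y is the line along which they close (so a half turn about z gives the same grasp; the last joint's range is limited). The gripper opens to 85 mm and grips with 20 to 120 N. Pads are 22 mm wide; open, the fingers measure 114 mm over their backs; the gripper's body (76 mm by 85 mm) begins 54 mm behind the grasp point. The pads swing forward as they close: fully open they stand 13 mm farther back than shut.
Start: joints at [1.237, 0.241, 0.005, 1.335, 0, 1.571], TCP at [0.164, 0.472, 0.231] pointing down, gripper open.
Joint ranges: [-2.72, 2.72], [-1.05, 1.87], [-1.09, 1.28], [-1.99, 2.15], [-1.42, 1.44], [-3.14, 3.14]. Speed limits (rad/s): [2.79, 2.79, 3.14, 3.14, 3.14, 3.14].

## Interface

Orientations are given as a unit quaternion [x, y, z, w].
In Python, from workcell import * gives the robot as it stands. The module is installed in compiled form; this text tells all that it offers.
- The arm moves only by the tool arm_command, never from a script. Its arguments are lists of equal length, an entry for each row: "slide": the shift along the tool's x, y, z in cm, a list of three; "spin": the turn about the tool's z in degrees. A call has exactly 5 rows; each row is the pose to reach, as a shift and turn from the pose commanded when the call began, along the tool's axes at that moment; what a row does not reach only later rows make up. A row lasts 1/8 s, in which the tool goes at most 62.5 mm and 10.7 degrees, less where a joint would pass 70% of its speed; a pose out of reach is approached as far as the arm can. A call with a gripper value outside its range is refused whole. "jaw" is the finger opening in cm, from 0 to 8.54, set as the call begins (left out, the last holds). The fingers move at their own pace and stop on an object; the grip force is fixed at half the most. Time passes only in rows, so rows that repeat a pose let the fingers close, or fill a call up. It gives the time, the measured TCP pose, the force, the opening and the grip force at its end, in the units of the state.
- get_obs(): the state, without advancing time (a new reading comes with each control period).
- camera(name): name is "side" or "top" or "wrist"; returns a dict with "pixels" (480x640x3 uint8, red, green, blue), "range_z" (480x640 float32, m along the optical axis (not along the pixel's ray), 0 where there is no reading), "intrinsics" (3x3 intrinsics, pixels), "rvec" (rotation vector, rad) and "tvec" (3), from world to camera coordinates, as OpenCV has them. Camera axes: x right, y down, z forward; pixel columns grow to the right and rows downward; lengths in m; the calibration is good to about 2 mm. A picture is of the moment at which its call begins.
- job_done(): hands the job in; it is judged then, once.
Trained networks look in a picture, given as the dict that the camera call returned (one of the last four; its "shot" number tells which), for a name from the list of things; names that differ only in an ending like _2 or _b are one class to them, and where a whole thing is asked for, a point or a joint stands for the part that bears it (a point fixed in the world has none). Each returns a list of dicts, best first, with "confidence" (0 to 1); they miss things now and then, are a little off and sometimes report something else, mostly with a low value. They report only what shows in the picture. A call takes as long as a camera call. They do not tell look-alikes from the thing itself.
- recognise(picture, thing): "centre" ([column, row] in pixels, amid what is visible of it).
- landmark_of(picture, thing): "centre" ([column, row] in pixels: a listed point, or the origin of a listed thing).
The state is a dict: "clock": time; "joint_pos": joint angles; "joint_vel": joint speeds; "tau": joint torques, N m; "eef_pos": TCP position; "tool_rot": TCP orientation; "ft_force": force on the tool from outside, world axes, zero at the start; "ft_torque": the same for the moment, N m; "grip_width": finger opening in m; "grasp_force": force on a finger pad.
Only numpy, scipy, OpenCV 4.12 (cv2) and the standard library are available. Lean on these libraries where they do the work, as an engineer would, in place of code of your own. Each camera call takes 0.05 s, during which the arm holds its last target. There are 200 camera calls.

## Task

Fill the blue sample tray with one good shot: put the black dome, the complete black ring, the square cover and the bar handle each into the nest shaped for it, sitting flat on the nest's floor with its top up, and set them down gently rather than dropping them. The two rejects, the purple streaked dome and the ring with a piece missing, must stay where they are on the white sheet.

Things in the scene. Friction and masses are not known exactly. Their poses are not given: they have to be found in the camera images.
- dome: good moulding: glossy plain black bell-shaped dome standing on its open end, 58 mm tall; rim flange 52 mm diameter and 3 mm high, above it a nearly straight wall 47 mm in diameter at the flange, 46 mm at 34 mm height, then rounding off. About 30 g, stiff. Origin: centre of the underside; z up, yaw meaningless. It stands on the white sheet, whose top is 4 mm above the table.
- ring: good moulding: complete glossy black collar ring lying flat, 56 mm outside diameter, 38 mm hole, 20 mm high. About 20 g. Origin: centre of the underside; z up, yaw meaningless. It lies on the white sheet (top 4 mm above the table).
- cover: good moulding: black square cover 50 x 50 mm, straight sides to 20 mm height, then a 42 mm square step up to 24 mm, four slots on top. About 30 g. Origin: centre of the underside; x and y along its sides, z up. It lies on the white sheet (top 4 mm above the table).
- bar: good moulding: black bar handle with rounded ends, 76 mm long (its own y), 20 mm wide along the middle and 22 mm at the round ends (x), 20 mm high, a small grey screw spot near each end. About 25 g. Origin: centre of the underside; z up. It lies on the white sheet (top 4 mm above the table), its length within about 0.6 rad of world y.
- reject_dome: reject, to be left: the same dome in size and shape but purple with a few black streaks (colour change). Origin: centre of the underside; loose, on the white sheet among the good mouldings.
- reject_ring: reject, to be left: a black ring like the good one (56 mm outside, 38 mm inside, 20 mm high) but short-moulded, with about a third of its circle missing, a C seen from above. Origin: centre of the circle, underside; loose, on the white sheet among the good mouldings, which stand about 94 mm apart in x, 120 mm in y.
- nest_dome: nest for the dome: grey tile 100 x 100 x 10 mm, fixed in the low blue tray (2 x 2 tiles, 106 mm spacing; tray rim 18 mm above table). Origin: centre of the underside, 4 mm above the table; z up, x and y along the sides. Plain round recess 66 mm in diameter with a yellow floor, 6 mm deep: its floor is 4 mm above the origin, its rim 10 mm above.
- nest_ring: nest for the ring: grey tile 100 x 100 x 10 mm, fixed in the low blue tray (2 x 2 tiles, 106 mm spacing; tray rim 18 mm above table). Origin: centre of the underside, 4 mm above the table; z up, x and y along the sides. Round recess 70 mm wide with yellow floor and a grey centre spigot for the hole: 26 mm diameter, tapered tip, top 19 mm above the origin. Floor 4 mm, rim 10 mm above the origin.
- nest_cover: nest for the square cover: grey tile 100 x 100 x 10 mm, fixed in the low blue tray (2 x 2 tiles, 106 mm spacing; tray rim 18 mm above table). Origin: centre of the underside, 4 mm above the table; z up, x and y along the sides. Square recess 64 x 64 mm, sides along the tile's, with a yellow floor: floor 4 mm, rim 10 mm above the origin.
- nest_bar: nest for the bar: grey tile 100 x 100 x 10 mm, fixed in the low blue tray (2 x 2 tiles, 106 mm spacing; tray rim 18 mm above table). Origin: centre of the underside, 4 mm above the table; z up, x and y along the sides. Oblong recess 88 mm long (the tile's own y) by 36 mm (x), with a yellow floor: floor 4 mm, rim 10 mm above the origin.
Things that resemble listed ones, but are neither listed nor needed, are in the scene too. Leave any brown or red look-alike of the cover alone.

How it is judged:
At the end, for the whole second after the job is handed in: The dome, ring, square cover and bar each rest flat on the floor of their own nest: within 11 mm of its centre sideways, underside within about 4 mm of the floor, upright to within 0.1 rad, released and still; neither reject has moved more than 20 mm (horizontal distance between dome and nest_dome below 0.011 m and z of dome in the frame of nest_dome below 0.008 m and angle between each of dome, ring, cover, bar's own z axis and vertical below 0.1 rad and linear speed of each of dome, ring, cover, bar below 0.02 m/s and horizontal distance between ring and nest_ring below 0.011 m and z of ring in the frame of nest_ring below 0.008 m and horizontal distance between cover and nest_cover below 0.011 m and z of cover in the frame of nest_cover below 0.008 m and horizontal distance between bar and nest_bar below 0.011 m and z of bar in the frame of nest_bar below 0.008 m and distance of each of reject_dome, reject_ring from where it was at the start of the episode below 0.02 m); the robot touches nothing.
It fails at once if a reject is moved by more than 20 mm (distance of any of reject_dome, reject_ring from where it was at the start of the episode above 0.02 m).
It fails at once if a good moulding is dropped or thrown: in the air touching nothing, more than about 30 mm above the nest floors ((height (world z) of dome above 0.04 m and contact force between dome and anything else below 0.001 N) or (height (world z) of ring above 0.04 m and contact force between ring and anything else below 0.001 N) or (height (world z) of cover above 0.04 m and contact force between cover and anything else below 0.001 N) or (height (world z) of bar above 0.04 m and contact force between bar and anything else below 0.001 N)).
It also fails if it takes over 112 s, if anything falls off the work surface, if the arm or the gripper's body presses on something with over 40 N, if the wrist force passes 120 N, or if a joint passes its speed limit or range.

## Working session

There is one attempt and no reset: what is moved stays moved. The work goes in short steps, Python scripts to look and compute and a tool call to move; the robot and the scene stay as the last step left them, time stands still between calls to the robot, and variables do not carry over. Pictures are saved under pics/ and viewed, at most 14 in all, crops included, and the job is handed in when it is done.

Besides the shell and the picture viewer there is one more tool, called after "Emit:" as name(argument=value, ...) on one line, values as JSON. arm_command: Moves the arm, as the interface text tells. Its arguments: {"type":"object","properties":{"slide":{"type":"array","items":{"type":"array","items":{"type":"number"}}},"spin":{"type":"array","items":{"type":"number"}},"jaw":{"type":"number"}},"required":["slide","spin"]}

```bash
mkdir -p pics; cat > h.py <<'E'
from workcell import *
import numpy as np, cv2
from scipy.spatial.transform import Rotation as R
def cam(n,save=None):
    p=camera(n)
    if save: cv2.imwrite('pics/'+save,cv2.cvtColor(p['pixels'],cv2.COLOR_RGB2BGR))
    return p
def cloud(p):
    K=p['intrinsics'];z=p['range_z'];v,u=np.mgrid[:z.shape[0],:z.shape[1]]
    c=np.stack([(u-K[0,2])/K[0,0]*z,(v-K[1,2])/K[1,1]*z,z],-1)
    M=cv2.Rodrigues(np.float64(p['rvec']).reshape(3,1))[0]
    w=(c-np.ravel(p['tvec']))@M
    w[z==0]=np.nan
    return w
def at_z(p,uv,h):
    K=p['intrinsics'];M=cv2.Rodrigues(np.float64(p['rvec']).reshape(3,1))[0]
    o=-M.T@np.ravel(p['tvec']);d=M.T@np.linalg.inv(K)@[uv[0],uv[1],1]
    return o+d*(h-o[2])/d[2]
def project(p,w):
    return cv2.projectPoints(np.float64([w]),np.float64(p['rvec']),np.float64(p['tvec']),p['intrinsics'],None)[0].ravel()
E
python3 - <<'E'
from h import *
o=get_obs();print({k:np.round(v,3) for k,v in o.items()})
for n in('top','side'):
    p=cam(n,n+'0.png');w=cloud(p)
    print(n,'campos',-cv2.Rodrigues(np.float64(p['rvec']))[0].T@np.ravel(p['tvec']))
    for t in 'dome ring cover bar reject_dome reject_ring nest_dome nest_ring nest_cover nest_bar'.split():
        for f in(recognise,landmark_of):
            for d in f(p,t)[:3]:
                c=d['centre'];i,j=int(round(c[1])),int(round(c[0]))
                print(t,f.__name__,round(d['confidence'],2),np.round(c),np.round(w[min(max(i,0),479),min(max(j,0),639)],3))
E
```

```text
{'clock': np.float64(0.0), 'joint_pos': array([1.237, 0.241, 0.004, 1.335, 0.   , 1.571]), 'joint_vel': array([-0.002, -0.001,  0.002,  0.   , -0.   ,  0.001]), 'tau': array([-2.0000e-03, -3.7231e+01,  2.5241e+01,  1.7000e-02, -0.0000e+00,
       -0.0000e+00]), 'eef_pos': array([0.164, 0.472, 0.23 ]), 'tool_rot': array([ 0.166,  0.986, -0.001, -0.   ]), 'ft_force': array([0.121, 0.232, 0.177]), 'ft_torque': array([0.012, 0.043, 0.01 ]), 'grasp_force': np.float64(0.0), 'grip_width': np.float64(0.086)}
top campos [ 0.37018894 -0.08216917  1.19623446]
dome call 0.86 [328. 225.] [ 0.626 -0.109  0.062]
dome call 0.92 [326. 224.] [ 0.628 -0.105  0.064]
ring call 0.73 [377. 314.] [ 0.457 -0.213  0.004]
ring call 0.59 [321. 318.] [ 0.443 -0.099  0.057]
ring call 0.3 [160. 286.] [0.502 0.226 0.022]
ring call 0.59 [382. 320.] [ 0.445 -0.223  0.007]
cover call 0.86 [387. 166.] [ 0.764 -0.232  0.024]
cover call 0.81 [386. 228.] [ 0.63  -0.229  0.028]
cover call 0.67 [448. 235.] [ 0.62  -0.357  0.024]
cover call 0.87 [445. 236.] [ 0.617 -0.35   0.025]
cover call 0.84 [480. 189.] [ 0.719 -0.426  0
[... 2017 characters left out ...]
  0.054]
reject_dome call 0.71 [388. 294.] [ 0.435 -0.077  0.034]
reject_ring call 0.92 [383. 235.] [ 0.529 -0.197  0.022]
reject_ring call 0.55 [388. 237.] [ 0.519 -0.199  0.022]
nest_dome call 0.69 [254. 324.] [0.566 0.099 0.007]
nest_dome call 0.56 [256. 326.] [0.561 0.099 0.007]
nest_ring call 0.89 [216. 414.] [0.489 0.236 0.02 ]
nest_ring call 0.84 [216. 411.] [0.491 0.234 0.023]
nest_ring call 0.35 [387. 235.] [ 0.524 -0.203  0.021]
nest_cover call 0.66 [288. 375.] [0.464 0.125 0.005]
nest_cover call 0.91 [289. 373.] [0.465 0.123 0.007]
nest_bar call 0.76 [190. 356.] [0.593 0.203 0.007]
nest_bar call 0.4 [253. 325.] [0.565 0.102 0.008]
nest_bar call 0.64 [191. 356.] [0.592 0.202 0.007]
```

```bash
python3 -c "
import cv2
cv2.imwrite('pics/t1.png',cv2.resize(cv2.imread('pics/top0.png')[130:380,110:510],None,fx=2,fy=2,interpolation=2))"
```

```text
(no output)
```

View pics/t1.png

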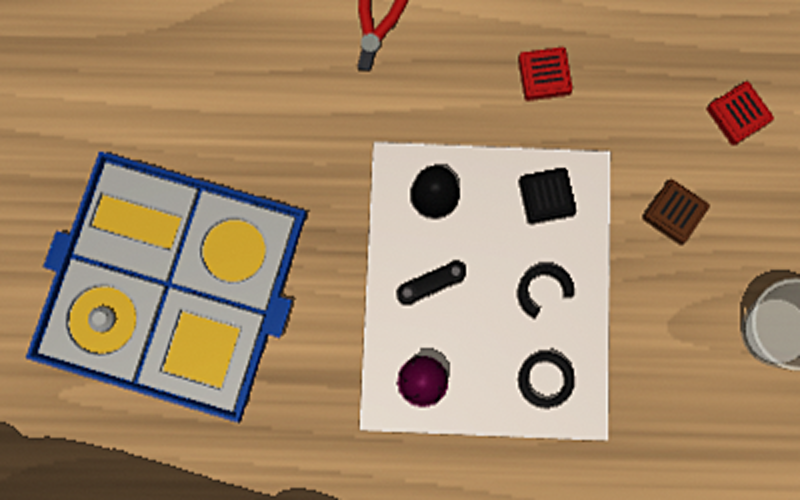

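View pics/side0.png

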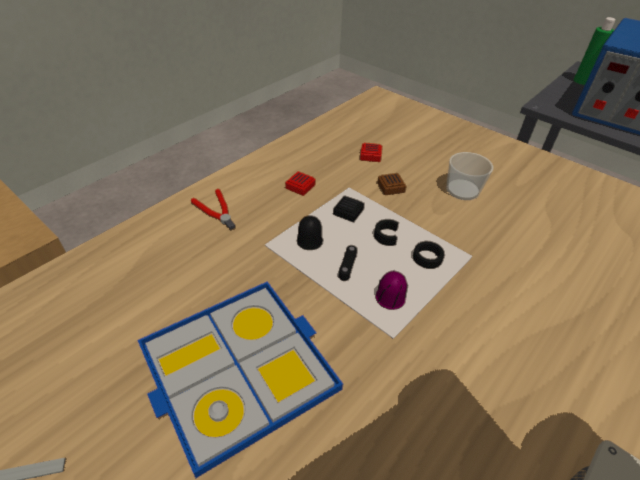

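The top view shows, in crop pixels: black dome (435,190), cover (548,195), bar (432,283), good ring (547,378), C-ring (546,291) and purple dome (423,378). The nests in the tray are bar (137,220), dome (233,250), ring (102,320) and cover (200,348). The side view agrees. Next I'll measure them precisely from both views.

```bash
cat > m.py <<'E'
from h import *
S=dict(dome=(.623,-.104),cover=(.625,-.225),bar=(.535,-.103),ring=(.445,-.223),rring=(.532,-.22),rdome=(.437,-.097))
N=dict(nest_bar=(.592,.198),nest_dome=(.566,.098),nest_ring=(.493,.228),nest_cover=(.47,.127))
for n in('top','side'):
    p=cam(n);w=cloud(p);hsv=cv2.cvtColor(p['pixels'],cv2.COLOR_RGB2HSV)
    ye=(hsv[...,0]>18)&(hsv[...,0]<32)&(hsv[...,1]>190)&(hsv[...,2]>110)
    def rep(k,mask,h,hull=True):
        uv=np.argwhere(mask)[:,::-1]
        if len(uv)<20: print(n,k,'few');return
        cn,_=cv2.findContours(mask.astype(np.uint8),cv2.RETR_EXTERNAL,cv2.CHAIN_APPROX_NONE)
        c=max(cn,key=len)[:,0]
        q=np.float32([at_z(p,x,h)[:2] for x in c])*1000
        r=cv2.minAreaRect(q);e=cv2.fitEllipse(q)
        print(n,k,'rect',np.round(r[0],1),np.round(r[1],1),round(r[2],1),'ell',np.round(e[0],1),np.round(e[1],1),'z5/50/95',np.round(np.nanpercentile(w[mask][:,2],[5,50,95])*1000,1))
    for k,c in N.items():
        d=np.hypot(w[...,0]-c[0],w[...,1]-c[1]);rep(k,ye&(d<.05),.008)
    for k,c in S.items():
        d=np.hypot(w[...,0]-c[0],w[...,1]-c[1]);h=.024 if 'dome' not in k else .035
        dark=(hsv[...,2]<75)&(d<.05) if k!='rdome' else (hsv[...,1]>90)&(d<.05)
        dk=dark&((w[...,2]>.010)); rep(k,dk,h)
        t=w[dk];
        top=t[t[:,2]>np.nanpercentile(t[:,2],90)-.004]
        print('   top centroid',np.round(np.nanmean(top,0)*1000,1),'mid',np.round((np.nanmin(top,0)+np.nanmax(top,0))*500,1))
    sh=(hsv[...,1]<40)&(hsv[...,2]>150)&(abs(w[...,0]-.53)<.12)&(abs(w[...,1]+.16)<.12)
    print(n,'sheet z',np.nanmedian(w[sh][:,2]))
E
python3 m.py
```

```text
top nest_bar rect [598.4 199.6] [84.5 32.9] 74.9 ell [598.7 199.8] [ 34.5 105.2] z5/50/95 [ 5.   8.7 12.3]
top nest_dome rect [570.5  97.5] [58.6 60.1] 1.3 ell [570.8  97.3] [59.6 60.7] z5/50/95 [ 4.9  8.5 12.4]
top nest_ring rect [495.8 227.7] [63.7 64.8] 47.6 ell [496.  227.4] [64.  65.1] z5/50/95 [ 4.5  8.5 12.7]
top nest_cover rect [468.4 125. ] [60.3 60.8] 75.1 ell [468.4 124.7] [67.9 68.7] z5/50/95 [ 4.7  8.6 12.6]
top dome rect [ 632.5 -108. ] [50.1 44.9] 1.2 ell [ 632.4 -108.3] [45.1 51. ] z5/50/95 [17.8 53.6 62.5]
   top centroid [ 634.5 -108.4   60.5] mid [ 635.2 -108.4   62.1]
top cover rect [ 632.4 -223.9] [50.7 50.8] 12.5 ell [ 632.5 -224. ] [56.7 57.6] z5/50/95 [19.4 27.2 31.4]
   top centroid [ 633.1 -224.3   29.1] mid [ 632.5 -222.9   31.1]
top bar rect [ 539.2 -106.6] [21.1 73.6] 26.1 ell [ 539.6 -107. ] [20.8 87.4] z5/50/95 [19.7 24.  27.7]
   top centroid [ 539.5 -106.8   25. ] mid [ 539.3 -106.9   26.4]
top ring rect [ 444.6 -222.2] [52.8 54. ] 45.6 ell [ 444.9 -222.6] [52.7 53.9] z5/50/95 [18.6 23.9 28. ]
   top centroid [ 444.2 -223.6   25.2] mid [ 444.5 -223.  
[... 1148 characters left out ...]
 rect [534.  -96.8] [20.  80.3] 26.9 ell [533.4 -96.1] [19.8 94.8] z5/50/95 [14.4 21.8 23.8]
   top centroid [ 536.  -100.5   22.1] mid [ 537.1 -102.2   22.4]
side ring rect [ 439.9 -211.5] [52.5 63. ] 20.5 ell [ 439.8 -211.7] [53.1 61.5] z5/50/95 [10.9 20.  23. ]
   top centroid [ 441.8 -217.5   21.4] mid [ 441.6 -219.4   21.4]
side rring rect [ 532.2 -208.5] [42.1 65.6] 31.6 ell [ 529.9 -209.6] [43.  63.9] z5/50/95 [10.9 19.9 23.2]
   top centroid [ 536.8 -213.8   21.7] mid [ 532.1 -218.6   21.7]
side rdome rect [437.3 -92.1] [44.2 74.5] 25.3 ell [436.8 -91.3] [44.9 75.7] z5/50/95 [13.6 43.7 59.5]
   top centroid [438.1 -94.3  57.6] mid [438.9 -93.7  57.6]
side sheet z 0.002235405430094113
```

```bash
cat >> h.py <<'E'
def st():
    o=get_obs();r=R.from_quat(o['tool_rot']).as_matrix();return o,r
def go(x,y,z,yaw=None,final=None):
    """mm target TCP; yaw of tool y in deg (mod 180)"""
    o,r=st();d=r.T@(np.array([x,y,z])/1000-o['eef_pos'])*100
    cy=np.degrees(np.arctan2(r[1,1],r[0,1]));s=0
    if yaw is not None: s=-((yaw-cy+90)%180-90)
    print('go',(x,y,z),'t',round(float(o['clock']),2),'from',np.round(o['eef_pos']*1000,1),'yaw',round(cy,1),'slide cm',np.round(d,2),'spin',round(s,1),'rows',round(np.linalg.norm(d)/6.25,2),'q6',round(o['joint_pos'][5],2),'w',round(float(o['grip_width'])*1000,1),'gf',round(float(o['grasp_force']),1),'F',np.round(o['ft_force'],1))
E
python3 - <<'E'
from h import *
import workcell
print(grip_point_offset if hasattr(workcell,'grip_point_offset') else [a for a in dir(workcell) if a[0]!='_'])
go(460,-190,200,75)
p=cam('wrist');o,r=st();C=-cv2.Rodrigues(np.float64(p['rvec']))[0].T@np.ravel(p['tvec'])
print('cam in tool mm',r.T@(C-o['eef_pos'])*1000,p['intrinsics'][0,0])
E
```

```text
0.0187
go (460, -190, 200) t 2.2 from [163.8 472.4 231.3] yaw 70.9 slide cm [-49.69 -52.88   3.13] spin -4.1 rows 11.62 q6 1.57 w 85.5 gf 0.0 F [ 0.2  1.  -0.1]
cam in tool mm [  71.95567504    0.69250491 -141.28579713] 346.53610416726383
```

Emit:
arm_command(slide=[[-3.5,-3.7,0],[-7,-7.4,0],[-10.5,-11.1,0.3],[-14,-14.8,0.6],[-17.5,-18.5,1]], spin=[0,0,0,0,0])

```text
clock: 2.88
eef_pos: [0.2691, 0.239, 0.2215]
tool_rot: [0.166, 0.986, 0.0, 0.0]
ft_force: [0.3, -0.6, 0.1]
grip_width: 0.0854
grasp_force: 0.0
```

Emit:
arm_command(slide=[[-3.5,-3.7,0],[-7,-7.4,0],[-10.5,-11.1,0.3],[-14,-14.8,0.6],[-17.5,-18.5,1]], spin=[0,0,0,0,0])

```text
clock: 3.5
eef_pos: [0.374, 0.0065, 0.2117]
tool_rot: [0.166, 0.986, 0.0, 0.001]
ft_force: [1.3, 0.6, -0.7]
grip_width: 0.0848
grasp_force: 0.0
```

Emit:
arm_command(slide=[[-3.5,-3.7,0],[-7,-7.4,0],[-10.5,-11.1,0.3],[-14,-14.8,0.6],[-14.7,-15.9,1.1]], spin=[0,0,0,0,0])

```text
clock: 4.12
eef_pos: [0.4611, -0.1929, 0.2]
tool_rot: [0.168, 0.986, -0.0, 0.0]
ft_force: [0.7, -0.7, -0.5]
grip_width: 0.0851
grasp_force: 0.0
```

```bash
cat > m2.py <<'E'
from h import *
import sys
S=dict(dome=(.632,-.105,.035),cover=(.631,-.222,.024),bar=(.538,-.104,.024),ring=(.443,-.221,.024),rring=(.535,-.22,.024),rdome=(.439,-.097,.035))
p=cam('wrist',sys.argv[1]);hsv=cv2.cvtColor(p['pixels'],cv2.COLOR_RGB2HSV)
w=cloud(p)
for k,(x,y,h) in S.items():
    d=np.hypot(w[...,0]-x,w[...,1]-y);dk=(d<.05)&(w[...,2]>.010)
    if dk.sum()<100: print(k,'unseen');continue
    z=w[dk][:,2];top=np.nanpercentile(z,90);
    if 'dome' in k: m=dk&(w[...,2]>top-.006)
    else: m=dk&(w[...,2]>top-.008)
    q=np.float32(w[m][:,:2]*1000);r=cv2.minAreaRect(q)
    print(k,'zs',np.round(np.nanpercentile(z,[5,50,95])*1000,1),'rect',np.round(r[0],1),np.round(r[1],1),round(r[2],1),'px',np.round(np.argwhere(m).mean(0)[::-1]))
E
python3 m2.py w1.png; python3 -c "
from h import *
go(442,-221,60,75)"
```

```text
dome unseen
cover zs [13.8 25.9 27.5] rect [ 633.2 -224.3] [50.3 50.1] 12.7 px [345. 370.]
bar zs [12.7 22.2 23.7] rect [ 536.8 -111.6] [66.1 64.3] 62.5 px [430. 260.]
ring zs [219.3 278.2 296.3] rect [ 441.1 -211.7] [82.1 14.9] 77.0 px [240. 457.]
rring zs [12.1 22.2 23.6] rect [ 537.9 -219.9] [44.5 56.2] 30.7 px [321. 294.]
rdome zs [ 40.2 268.5 288.3] rect [ 472.5 -128.8] [12.9  5.7] 71.5 px [620. 446.]
go (442, -221, 60) t 4.17 from [ 460.3 -192.8  199. ] yaw 70.7 slide cm [ 0.78 -3.26 13.91] spin -4.3 rows 2.29 q6 -0.06 w 85.3 gf 0.0 F [ 0.7 -0.9 -1.3]
```

View pics/w1.png

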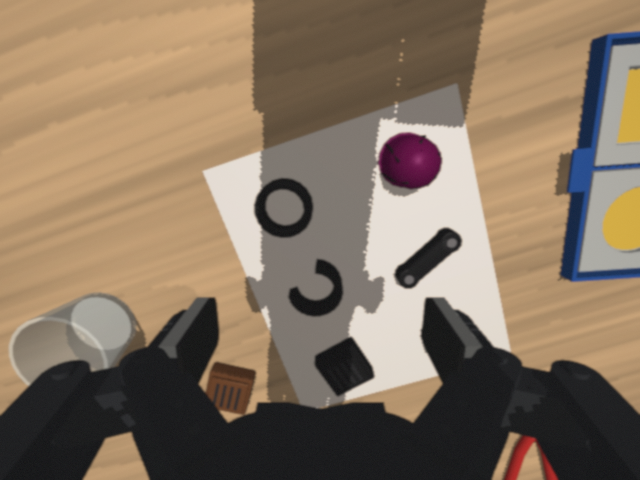

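The wrist view shows the ring (284,208), C-ring (316,288), bar (428,258), cover (344,366) and purple dome (410,160). The gripper polluted two of the masks, so I'll measure the ring again with a height cap.

```bash
sed -i "s/dk=(d<.05)&(w\[...,2\]>.010)/dk=(d<.045)\&(w[...,2]>.010)\&(w[...,2]<.09)/" m2.py; python3 m2.py w2.png; python3 -c "
from h import *
go(444,-222,60,75)"
```

```text
dome unseen
cover zs [13.5 25.9 27.6] rect [ 633.1 -224.2] [51.1 50. ] 13.5 px [345. 371.]
bar zs [12.6 22.3 23.7] rect [ 539.7 -106.4] [21.8 75.2] 25.8 px [430. 260.]
ring zs [14.2 22.4 23.7] rect [ 444.3 -223.1] [55.3 54.7] 69.7 px [284. 210.]
rring zs [12.3 22.3 23.7] rect [ 538.1 -220. ] [45.2 56.2] 30.1 px [321. 296.]
rdome zs [21.7 53.3 60.2] rect [440.7 -99.6] [32.3 34.1] 6.2 px [420. 165.]
go (444, -222, 60) t 4.22 from [ 459.6 -191.   199.3] yaw 70.8 slide cm [ 0.42 -3.44 13.93] spin -4.2 rows 2.3 q6 -0.06 w 85.7 gf 0.0 F [-1.1  0.8  0.1]
```

Emit:
arm_command(slide=[[0.4,-3.5,2],[0.4,-3.5,6],[0.4,-3.5,11],[0.4,-3.5,14],[0.4,-3.5,14]], spin=[-4,-4,-4,-4,-4])

```text
clock: 4.85
eef_pos: [0.4423, -0.2195, 0.0585]
tool_rot: [0.131, 0.991, 0.001, -0.003]
ft_force: [-0.2, 1.2, -0.5]
grip_width: 0.0854
grasp_force: 0.0
```

```bash
python3 -c "
from h import *
go(444,-223,12,75)"
```

```text
go (444, -223, 12) t 4.85 from [ 442.3 -219.5   58.5] yaw 75.0 slide cm [-0.28 -0.31  4.65] spin -0.0 rows 0.75 q6 -0.2 w 85.4 gf 0.0 F [-0.2  1.2 -0.5]
```

Emit:
arm_command(slide=[[-0.2,-0.3,2],[-0.2,-0.3,4],[-0.2,-0.3,4.7],[-0.2,-0.3,4.7],[-0.2,-0.3,4.7]], spin=[0,0,0,0,0])

```text
clock: 5.48
eef_pos: [0.4469, -0.2257, 0.0146]
tool_rot: [0.131, 0.991, -0.0, 0.001]
ft_force: [-0.2, 0.1, -0.2]
grip_width: 0.0855
grasp_force: 0.0
```

Emit:
arm_command(slide=[[0,0,0],[0,0,0],[0,0,0],[0,0,0],[0,0,0]], spin=[0,0,0,0,0], jaw=4.5)

```text
clock: 6.1
eef_pos: [0.4464, -0.2257, 0.0147]
tool_rot: [0.132, 0.991, -0.0, 0.001]
ft_force: [-1.0, 0.8, 9.3]
grip_width: 0.0525
grasp_force: 60.9
```

```bash
python3 -c "
from h import *
go(444,-223,12,75)
p=cam('side')
cv2.imwrite('pics/s2.png',cv2.resize(cv2.cvtColor(p['pixels'],4)[120:320,330:530],None,fx=3,fy=3,interpolation=2))"
```

```text
go (444, -223, 12) t 6.1 from [ 446.4 -225.7   14.7] yaw 74.9 slide cm [0.3  0.2  0.27] spin -0.1 rows 0.07 q6 -0.2 w 52.5 gf 60.9 F [-1.   0.8  9.3]
```

View pics/s2.png

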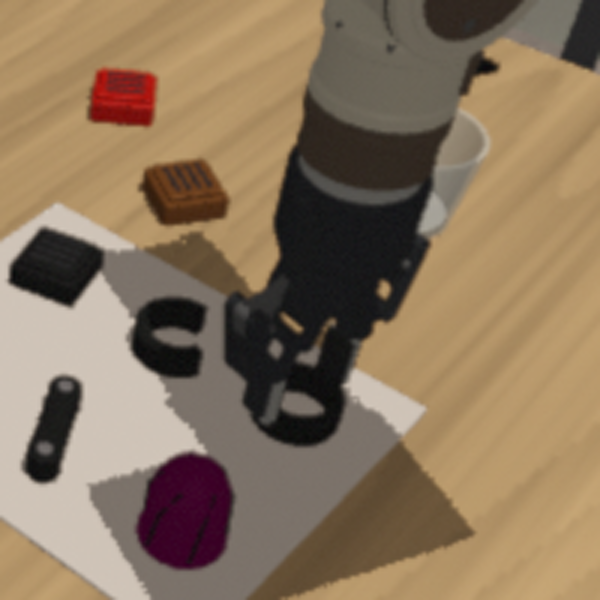

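The side view shows the fingers on the ring at (268,400) and (345,365), but seemingly past its middle. The opening is 52.5 mm, less than the expected 56, so I'll check with the wrist camera.

```bash
python3 -c "
from h import *
p=cam('wrist','w3.png');print([d for d in recognise(p,'ring')[:2]],project(p,(.4464,-.2257,.024)))
w=cloud(p);m=(w[...,2]>.010)&(w[...,2]<.03)&(np.hypot(w[...,0]-.445,w[...,1]+.224)<.04);q=w[m]*1000
print(m.sum(),np.nanpercentile(q[:,2],[10,50,90]),np.nanmin(q,0),np.nanmax(q,0))"
```

```text
[{'centre': [317.7, 321.2], 'confidence': 0.61}] [318.63890816 312.46145799]
9103 [15.20796451 22.34425329 23.57024684] [ 416.53687345 -261.01661464   10.0013249 ] [ 472.3896399  -184.87521711   29.99436878]
```

View pics/w3.png

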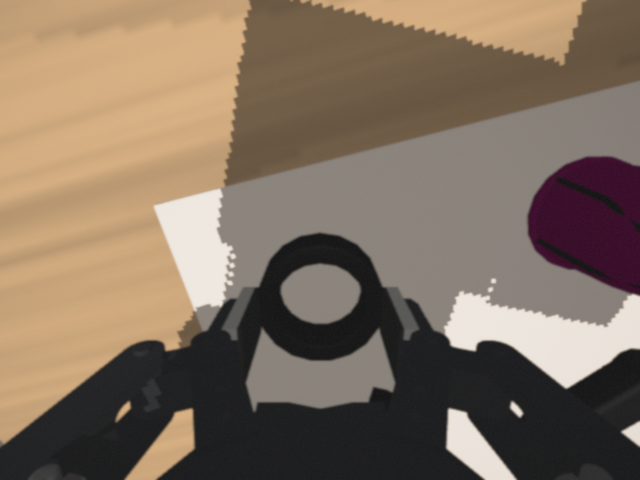

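Emit:
arm_command(slide=[[0,0,-0.5],[0,0,-2],[0,0,-4.5],[0,0,-8],[0,0,-9]], spin=[0,0,0,0,0])

```text
clock: 6.88
eef_pos: [0.4476, -0.2263, 0.1062]
tool_rot: [0.132, 0.991, -0.001, 0.002]
ft_force: [0.2, -0.1, 0.6]
grip_width: 0.0524
grasp_force: 62.6
```

```bash
python3 -c "
from h import *
go(497.5,226,100,75)
p=cam('wrist');w=cloud(p);o,r=st()
t=(w-o['eef_pos'])@r*1000
m=(abs(t[...,1])<25)&(abs(t[...,0])<45)&(t[...,2]<18)&(t[...,2]>-16)
q=t[m];print(m.sum(),np.nanpercentile(q,[1,50,99],axis=0))"
```

```text
go (497.5, 226, 100) t 6.88 from [ 447.6 -226.3  106.2] yaw 74.9 slide cm [ 6.99 44.96  0.54] spin -0.1 rows 7.28 q6 -0.2 w 52.4 gf 62.6 F [ 0.2 -0.1  0.6]
8884 [[-23.37625686 -24.06640928  -8.8805835 ]
 [  0.76616445   0.13357228  -7.17647284]
 [ 29.67042163  24.33507627  10.14755402]]
```

Emit:
arm_command(slide=[[0.6,4,0],[1.4,9,0],[2.2,14,0],[3,19,0],[3.7,24,0]], spin=[0,0,0,0,0])

```text
clock: 7.55
eef_pos: [0.4721, 0.0175, 0.1024]
tool_rot: [0.132, 0.991, -0.0, -0.001]
ft_force: [0.5, -0.1, -1.0]
grip_width: 0.0523
grasp_force: 62.7
```

Emit:
arm_command(slide=[[0.8,5.5,0],[1.6,11,0.5],[2.5,16.5,2],[3.3,21,3],[3.3,21,4]], spin=[0,0,0,0,0])

```text
clock: 8.18
eef_pos: [0.4953, 0.2302, 0.0618]
tool_rot: [0.129, 0.992, 0.0, -0.0]
ft_force: [-0.8, -0.9, 0.0]
grip_width: 0.0527
grasp_force: 62.7
```

```bash
cat > n.py <<'E'
from h import *
import sys
N=dict(nest_bar=(.598,.200),nest_dome=(.570,.098),nest_ring=(.496,.228),nest_cover=(.468,.125))
go(*eval(sys.argv[1]))
p=cam('wrist',sys.argv[2] if len(sys.argv)>2 else None);w=cloud(p);hsv=cv2.cvtColor(p['pixels'],cv2.COLOR_RGB2HSV)
ye=(hsv[...,0]>18)&(hsv[...,0]<32)&(hsv[...,1]>190)&(hsv[...,2]>50)
for k,c in N.items():
    m=ye&(np.hypot(w[...,0]-c[0],w[...,1]-c[1])<.05)
    if m.sum()<200: continue
    q=np.float32([at_z(p,x,.008)[:2]*1000 for x in np.argwhere(m)[:,::-1]]);r=cv2.minAreaRect(q)
    print(k,np.round(r[0],1),np.round(r[1],1),round(r[2],1),'z',np.round(np.nanmedian(w[m][:,2])*1000,1))
E
python3 n.py "(497.7,227,35,75)" w4.png
```

```text
go (497.7, 227, 35) t 8.18 from [495.3 230.2  61.8] yaw 75.2 slide cm [-0.31 -0.25  2.68] spin 0.2 rows 0.43 q6 0.69 w 52.7 gf 62.7 F [-0.8 -0.9  0. ]
```

View pics/w4.png

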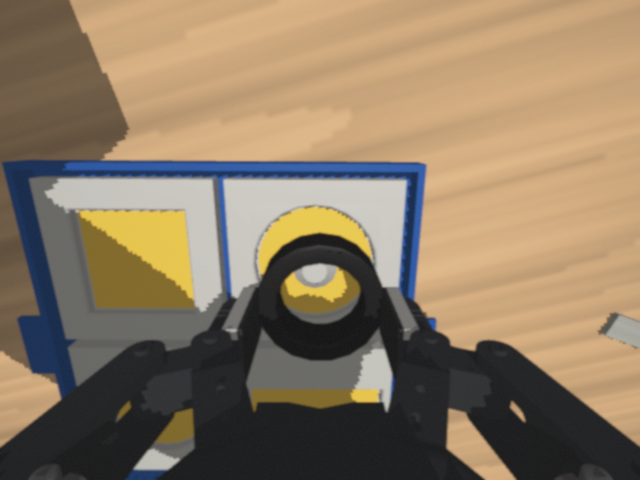

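The wrist view shows the ring at (318,295) held over the ring nest, with the spigot tip at (314,272). I'll loosen the colour mask and measure the spigot directly.

```bash
sed -i 's/>190/>130/' n.py; python3 n.py "(497.7,227,35,75)"; python3 -c "
from h import *
p=cam('wrist');print(at_z(p,(314.5,272),.023)*1000);go(497.7,227,35)
print(cv2.cvtColor(p['pixels'],cv2.COLOR_RGB2HSV)[230,290])"
```

```text
go (497.7, 227, 35) t 8.22 from [494.  227.8  60.3] yaw 75.0 slide cm [-0.39  0.03  2.53] spin 0.0 rows 0.41 q6 0.69 w 52.5 gf 62.7 F [ 0.6 -0.8 -0.7]
nest_bar [589.4 202.1] [84.7 12. ] 75.9 z 7.0
nest_dome [580.9  87.9] [50.3 33.3] 67.4 z 7.1
nest_ring [528.3 164.6] [189.1 139.2] 87.1 z 7.1
nest_cover [467.5 125.5] [60.5 61. ] 74.9 z 7.1
[493.65216899 223.8304797   23.        ]
go (497.7, 227, 35) t 8.32 from [494.3 226.   61.8] yaw 74.9 slide cm [-0.31  0.19  2.68] spin 0 rows 0.43 q6 0.69 w 52.1 gf 62.7 F [-0.9 -0.5  0.4]
[ 24 165 233]
```

Emit:
arm_command(slide=[[-0.3,-0.1,0.5],[-0.3,-0.1,1.7],[-0.3,-0.1,2.7],[-0.3,-0.1,3.6],[-0.3,-0.1,4]], spin=[0,0,0,0,0])

```text
clock: 8.95
eef_pos: [0.4979, 0.2252, 0.0223]
tool_rot: [0.132, 0.991, -0.0, -0.001]
ft_force: [-0.5, 0.1, -0.8]
grip_width: 0.0521
grasp_force: 62.7
```

Emit:
arm_command(slide=[[0,0,0],[0,0,0.1],[0,0,0.2],[0,0,0.2],[0,0,0.2]], spin=[0,0,0,0,0])

```text
clock: 9.57
eef_pos: [0.4985, 0.2256, 0.0214]
tool_rot: [0.132, 0.991, 0.0, 0.0]
ft_force: [0.2, -0.5, -0.5]
grip_width: 0.0525
grasp_force: 62.7
```

```bash
python3 n.py "(497.7,227,19,75)" w5.png
```

```text
go (497.7, 227, 19) t 9.57 from [498.5 225.6  21.4] yaw 74.9 slide cm [0.11 0.12 0.24] spin -0.1 rows 0.05 q6 0.69 w 52.5 gf 62.7 F [ 0.2 -0.5 -0.5]
nest_dome [568.9 109.7] [37.7 47.7] 72.4 z 7.1
nest_ring [520.4 171.3] [ 57.5 189.6] 28.5 z 7.1
nest_cover [467.3 125.5] [60.2 60.7] 74.9 z 7.1
```

View pics/w5.png

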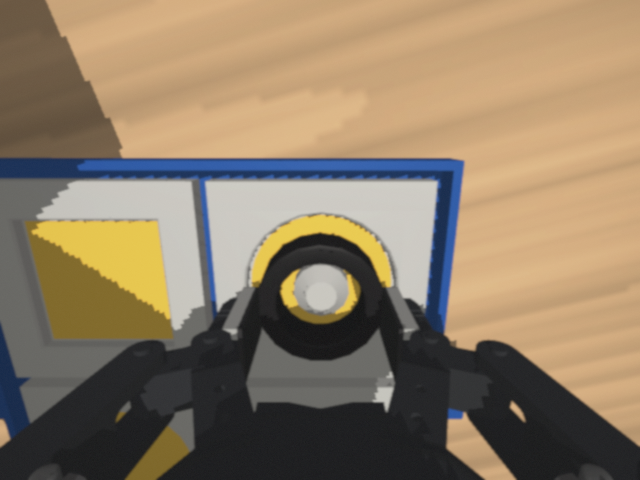

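The ring surrounds the spigot at (321,290), well centred and just above the floor. I'll lower it the last few millimetres.

Emit:
arm_command(slide=[[0,0,0.1],[0,0,0.15],[0,0,0.2],[0,0,0.25],[0,0,0.25]], spin=[0,0,0,0,0])

```text
clock: 10.25
eef_pos: [0.4984, 0.2255, 0.0189]
tool_rot: [0.132, 0.991, 0.0, 0.0]
ft_force: [-0.1, 0.8, 0.4]
grip_width: 0.0522
grasp_force: 62.8
```

Emit:
arm_command(slide=[[0,0,0.05],[0,0,0.1],[0,0,0.1],[0,0,0.1],[0,0,0.1]], spin=[0,0,0,0,0])

```text
clock: 10.88
eef_pos: [0.4985, 0.2255, 0.0188]
tool_rot: [0.132, 0.991, 0.0, 0.0]
ft_force: [-1.9, -0.4, 6.4]
grip_width: 0.0522
grasp_force: 63.5
```

Emit:
arm_command(slide=[[0,0,0],[0,0,0],[0,0,0],[0,0,0],[0,0,-1]], spin=[0,0,0,0,0], jaw=7.5)

```text
clock: 11.5
eef_pos: [0.4976, 0.2252, 0.0273]
tool_rot: [0.132, 0.991, -0.001, -0.001]
ft_force: [-0.1, 0.2, -0.2]
grip_width: 0.0751
grasp_force: 0.0
```

Emit:
arm_command(slide=[[0,0,-1],[0,0,-4],[0,0,-9],[0,0,-14],[0,0,-16]], spin=[0,0,0,0,0])

```text
clock: 12.12
eef_pos: [0.5002, 0.2263, 0.1927]
tool_rot: [0.132, 0.991, 0.002, 0.003]
ft_force: [-0.2, 0.8, 0.3]
grip_width: 0.0748
grasp_force: 0.0
```

```bash
python3 n.py "(634,-109,100,75)" w6.png; python3 -c "
from h import *
p=cam('top');w=cloud(p);hsv=cv2.cvtColor(p['pixels'],cv2.COLOR_RGB2HSV)
m=(hsv[...,2]<75)&(np.hypot(w[...,0]-.496,w[...,1]-.228)<.04)&(w[...,2]<.06);q=w[m]*1000;print(m.sum(),np.nanpercentile(q,[2,50,98],axis=0).round())"
```

```text
go (634, -109, 100) t 12.12 from [500.2 226.3 192.7] yaw 74.9 slide cm [-21.61 -28.92   9.26] spin -0.1 rows 5.96 q6 0.69 w 74.8 gf 0.0 F [-0.2  0.8  0.3]
nest_bar [597.6 199.9] [84.6 30.2] 74.8 z 7.0
nest_dome [564.2 102.3] [61.3 45. ] 50.1 z 7.1
nest_ring [533.  174.7] [ 65.9 196.6] 35.6 z 7.3
nest_cover [467.9 125.2] [60.6 60.2] 74.9 z 7.1
302 [[471. 199.   7.]
 [488. 215.  27.]
 [519. 256.  32.]]
```

View pics/w6.png

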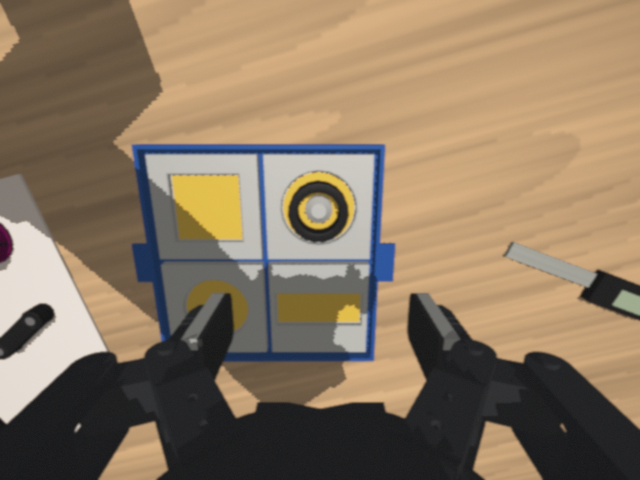

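The ring sits centred round the spigot at (318,210). Next is the dome.

Emit:
arm_command(slide=[[-2.5,-3.4,0],[-6,-8,0],[-9.5,-12.7,0],[-13,-17.4,2],[-16.5,-22.1,5]], spin=[0,0,0,0,0], jaw=8.5)

```text
clock: 12.85
eef_pos: [0.5996, -0.03, 0.1386]
tool_rot: [0.132, 0.991, 0.0, 0.001]
ft_force: [-0.2, 0.6, -0.1]
grip_width: 0.0847
grasp_force: 0.0
```

Emit:
arm_command(slide=[[-3,-4,0],[-5.1,-6.8,1],[-5.1,-6.8,4],[-5.1,-6.8,4.3],[-5.1,-6.8,4.3]], spin=[0,0,0,0,0])

```text
clock: 13.48
eef_pos: [0.6299, -0.1065, 0.0959]
tool_rot: [0.131, 0.991, 0.0, -0.001]
ft_force: [0.0, -0.3, 1.3]
grip_width: 0.0845
grasp_force: 0.0
```

```bash
python3 -c "
from h import *
go(634,-109,14,75);go(634,-109,14,75)
p=cam('wrist','w7.png');o,r=st();go(634,-109,14,75)
w=cloud(p);t=(w-[.634,-.109,0])*1000
m=(np.hypot(t[...,0],t[...,1])<40)&(t[...,2]>12)&(t[...,2]<66)
for lo,hi in((12,35),(35,50),(50,64)):
  q=t[m&(t[...,2]>lo)&(t[...,2]<hi)];print(len(q),np.round(np.nanpercentile(q,[2,50,98],axis=0)) if len(q)>20 else '')"
```

```text
go (634, -109, 14) t 13.47 from [ 629.9 -106.5   95.9] yaw 74.9 slide cm [-0.48 -0.13  8.19] spin -0.1 rows 1.31 q6 0.1 w 84.5 gf 0.0 F [ 0.  -0.3  1.3]
go (634, -109, 14) t 13.47 from [ 629.9 -106.5   95.9] yaw 74.9 slide cm [-0.48 -0.13  8.19] spin -0.1 rows 1.31 q6 0.1 w 84.5 gf 0.0 F [ 0.  -0.3  1.3]
go (634, -109, 14) t 13.53 from [ 630.6 -106.5   96.9] yaw 74.9 slide cm [-0.39 -0.15  8.29] spin -0.1 rows 1.33 q6 0.1 w 84.9 gf 0.0 F [0.9 0.5 0. ]
619 [[-22. -17.  12.]
 [-19.   7.  24.]
 [ -2.  23.  34.]]
1252 [[-21. -19.  36.]
 [-15.   6.  45.]
 [ 15.  22.  50.]]
2984 [[-16. -15.  51.]
 [ -3.   2.  57.]
 [ 16.  17.  61.]]
```

View pics/w7.png

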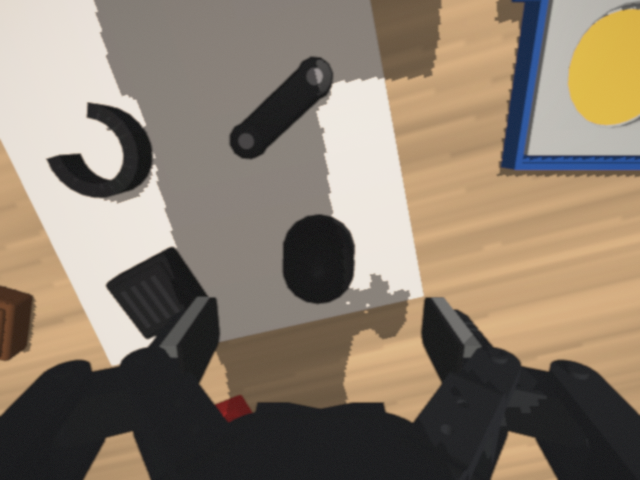

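The dome is centred between the fingers at (318,260), so I'll descend.

Emit:
arm_command(slide=[[-0.4,-0.1,2],[-0.4,-0.1,5],[-0.4,-0.1,7.5],[-0.4,-0.1,8.2],[-0.4,-0.1,8.2]], spin=[0,0,0,0,0])

```text
clock: 14.15
eef_pos: [0.634, -0.1089, 0.014]
tool_rot: [0.131, 0.991, -0.0, -0.0]
ft_force: [0.7, 0.4, 0.2]
grip_width: 0.0846
grasp_force: 0.0
```

Emit:
arm_command(slide=[[0,0,0],[0,0,0],[0,0,0],[0,0,0],[0,0,0]], spin=[0,0,0,0,0], jaw=3.5)

```text
clock: 14.78
eef_pos: [0.6353, -0.1093, 0.0159]
tool_rot: [0.132, 0.991, -0.0, 0.002]
ft_force: [0.0, 0.2, 5.4]
grip_width: 0.0443
grasp_force: 61.7
```

Emit:
arm_command(slide=[[0,0,-0.5],[0,0,-2],[0,0,-5],[0,0,-8],[0,0,-9]], spin=[0,0,0,0,0])

```text
clock: 15.4
eef_pos: [0.6356, -0.1093, 0.1074]
tool_rot: [0.132, 0.991, -0.0, 0.002]
ft_force: [0.3, -0.1, -0.6]
grip_width: 0.0438
grasp_force: 61.1
```

```bash
python3 n.py "(571,97.5,100,75)"; python3 -c "
from h import *
go(571,97.5,100,75)
p=cam('wrist','w8.png');o,r=st();w=cloud(p);t=(w-o['eef_pos'])@r*1000
m=(abs(t[...,1])<24)&(abs(t[...,0])<40)&(t[...,2]<15)&(t[...,2]>-60)
q=t[m];print(m.sum(),np.nanpercentile(q,[1,50,99],axis=0).round())
q=t[m&(t[...,2]<-35)];print(len(q),np.nanpercentile(q,[1,50,99],axis=0).round())
p=cam('side');w=cloud(p);m=(np.hypot(w[...,0]-.632,w[...,1]+.106)<.035)&(w[...,2]>.05)&(w[...,2]<.13);print(np.nanpercentile(w[m][:,2]*1000,[.5,2,50]))"
```

```text
go (571, 97.5, 100) t 15.4 from [ 635.6 -109.3  107.4] yaw 74.9 slide cm [11.63 18.28  0.69] spin -0.1 rows 3.47 q6 0.09 w 43.8 gf 61.1 F [ 0.3 -0.1 -0.6]
nest_dome [570.   90.8] [47.9 62.6] 89.8 z 7.0
go (571, 97.5, 100) t 15.45 from [ 635.6 -109.4  107.6] yaw 74.9 slide cm [11.64 18.28  0.71] spin -0.1 rows 3.47 q6 0.09 w 44.2 gf 61.1 F [-0.2 -0.1  0.6]
16628 [[-13. -23. -56.]
 [ 10.   0. -37.]
 [ 24.  24.   9.]]
9173 [[-14. -23. -58.]
 [  5.   0. -42.]
 [ 18.  24. -35.]]
[ 92.47946381  93.15275061 113.10517193]
```

Emit:
arm_command(slide=[[2,3.2,0],[4.9,7.8,0],[7.8,12.3,0],[10.5,16.5,1],[11.5,18.2,3]], spin=[0,0,0,0,0])

```text
clock: 16.18
eef_pos: [0.569, 0.0992, 0.0732]
tool_rot: [0.13, 0.992, 0.0, -0.001]
ft_force: [0.6, -0.7, -0.8]
grip_width: 0.0442
grasp_force: 61.1
```

Emit:
arm_command(slide=[[0,0,2],[0,0,3.5],[0,0,4],[0,0,4],[0,0,4]], spin=[0,0,0,0,0])

```text
clock: 16.8
eef_pos: [0.5713, 0.0963, 0.035]
tool_rot: [0.132, 0.991, 0.0, 0.001]
ft_force: [0.3, -0.7, -0.7]
grip_width: 0.044
grasp_force: 61.1
```

```bash
python3 n.py "(572,96.3,20,75)" w9.png;python3 n.py "(572,96.3,20,75)"
```

```text
go (572, 96.3, 20) t 16.8 from [571.3  96.3  35. ] yaw 74.8 slide cm [-0.07  0.01  1.5 ] spin -0.2 rows 0.24 q6 0.43 w 44.0 gf 61.1 F [ 0.3 -0.7 -0.7]
nest_bar [597.2 199.4] [84.8 32.1] 74.8 z 7.0
nest_dome [557.1 101. ] [62.  36.5] 74.3 z 7.1
nest_ring [500.6 218.1] [52.5 51.9] 72.4 z 7.1
nest_cover [473.2 123.4] [61.3 49.5] 74.8 z 7.1
go (572, 96.3, 20) t 16.85 from [571.3  96.4  35.1] yaw 74.8 slide cm [-0.07  0.01  1.51] spin -0.2 rows 0.24 q6 0.43 w 44.1 gf 61.1 F [ 0.  -0.3 -0. ]
nest_bar [597.3 199.4] [84.8 32.1] 74.8 z 7.0
nest_dome [557.1 100.8] [62.4 36.5] 74.3 z 7.1
nest_ring [500.6 218.1] [52.2 52. ] 72.4 z 7.1
nest_cover [473.2 123.4] [61.2 49.5] 74.8 z 7.1
```

View pics/w9.png

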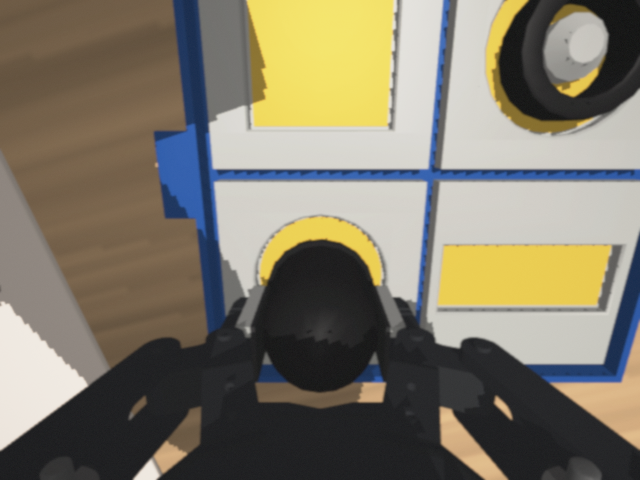

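The dome (321,315) lines up with the nest circle, whose visible part is centred on column 321. I'll lower it to contact.

Emit:
arm_command(slide=[[-0.1,0,0.4],[-0.1,0,0.9],[-0.1,0,1.3],[-0.1,0,1.5],[-0.1,0,1.5]], spin=[0,0,0,0,0])

```text
clock: 17.52
eef_pos: [0.5711, 0.0963, 0.02]
tool_rot: [0.132, 0.991, -0.0, -0.0]
ft_force: [-3.1, -0.2, 5.1]
grip_width: 0.0441
grasp_force: 61.8
```

Emit:
arm_command(slide=[[0,0,0],[0,0,0.1],[0,0,0.1],[0,0,0.1],[0,0,0.1]], spin=[0,0,0,0,0])

```text
clock: 18.15
eef_pos: [0.5711, 0.0963, 0.0199]
tool_rot: [0.132, 0.991, -0.0, -0.0]
ft_force: [-4.3, -0.1, 11.2]
grip_width: 0.0439
grasp_force: 62.5
```

Emit:
arm_command(slide=[[0,0,-0.1],[0,0,-0.1],[0,0,-0.1],[0,0,-0.1],[0,0,-1]], spin=[0,0,0,0,0], jaw=7.5)

```text
clock: 18.77
eef_pos: [0.5706, 0.0962, 0.0277]
tool_rot: [0.132, 0.991, -0.0, -0.001]
ft_force: [-0.5, -0.5, -0.6]
grip_width: 0.0751
grasp_force: 0.0
```

Emit:
arm_command(slide=[[0,0,-1],[0,0,-4],[0,0,-8],[0,0,-12],[0,0,-13]], spin=[0,0,0,0,0])

```text
clock: 19.4
eef_pos: [0.5737, 0.0967, 0.1627]
tool_rot: [0.132, 0.991, 0.001, 0.004]
ft_force: [0.4, 0.7, -0.1]
grip_width: 0.075
grasp_force: 0.0
```

```bash
python3 -c "
from h import *
go(540,-106,110,26)
p=cam('wrist','w10.png');w=cloud(p);m=(np.hypot(w[...,0]-.5705,w[...,1]-.0975)<.035)&(w[...,2]>.02)&(w[...,2]<.09);q=w[m]*1000
print(np.nanpercentile(q,[1,50,99],axis=0).round(1));q=q[q[:,2]>55];print(np.nanmean(q,0))"
```

```text
go (540, -106, 110) t 19.4 from [573.7  96.7 162.7] yaw 74.9 slide cm [ -2.   -20.47   5.22] spin 48.9 rows 3.39 q6 0.43 w 75.0 gf 0.0 F [ 0.4  0.7 -0.1]
[[548.6  77.7  22.4]
 [565.1  98.9  57.8]
 [589.2 118.8  65.1]]
[569.51314908  97.69035022  60.58050636]
```

View pics/w10.png

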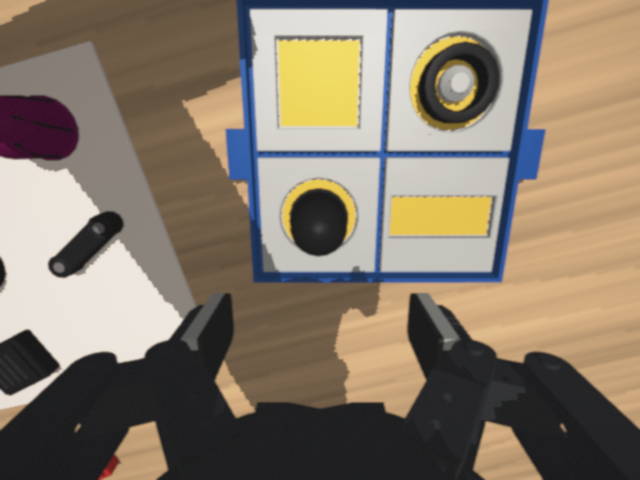

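The dome stands upright in its nest at (318,222), measured at (569.5, 97.7). Next is the bar.

Emit:
arm_command(slide=[[-0.3,-3.5,0],[-0.8,-8.5,0],[-1.3,-13.5,0],[-1.7,-18,1],[-2,-20.5,4]], spin=[9,19,29,39,49], jaw=5.5)

```text
clock: 20.08
eef_pos: [0.5374, -0.1091, 0.1184]
tool_rot: [0.534, 0.845, 0.0, 0.001]
ft_force: [-0.5, -0.7, 0.5]
grip_width: 0.0549
grasp_force: 0.0
```

Emit:
arm_command(slide=[[0,0,0],[0,0,0.5],[0,0,1],[0,0,1],[0,0,1]], spin=[0,0,0,0,0])

```text
clock: 20.7
eef_pos: [0.5377, -0.1062, 0.1087]
tool_rot: [0.53, 0.848, 0.0, 0.0]
ft_force: [-0.0, -0.1, 0.5]
grip_width: 0.0548
grasp_force: 0.0
```

```bash
python3 m2.py w11.png; python3 -c "
from h import *
go(539.5,-106.5,12,26)"
```

```text
dome unseen
cover zs [11.  20.4 26. ] rect [ 626.4 -205.2] [48.5 18.3] 25.0 px [362. 396.]
bar zs [20.5 22.6 23.8] rect [ 540.4 -106. ] [21.8 75.4] 25.2 px [322. 243.]
ring unseen
rring zs [11.8 22.3 23.6] rect [ 546.8 -219.9] [28.8 56.3] 10.1 px [268. 372.]
rdome zs [19.4 53.1 60.3] rect [441.5 -99.3] [33.9 34.1] 86.1 px [170. 180.]
go (539.5, -106.5, 12) t 20.75 from [ 537.7 -106.3  108.7] yaw 25.9 slide cm [-0.09  0.15  9.67] spin -0.1 rows 1.55 q6 0.92 w 54.7 gf 0.0 F [ 0.6 -0.1  0.1]
```

View pics/w11.png

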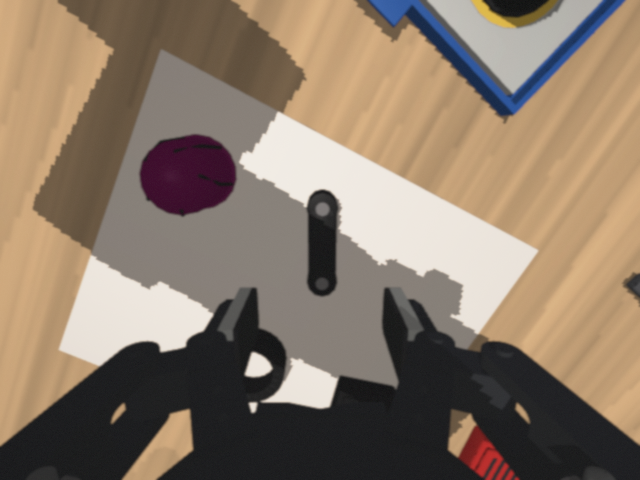

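The bar runs straight up the picture at (322,243), midway between the fingers. Descending.

Emit:
arm_command(slide=[[-0.1,0.2,3],[-0.1,0.2,6.5],[-0.1,0.2,8.8],[-0.1,0.2,9.4],[-0.1,0.2,9.4]], spin=[0,0,0,0,0])

```text
clock: 21.38
eef_pos: [0.5398, -0.1068, 0.0146]
tool_rot: [0.531, 0.848, 0.0, 0.0]
ft_force: [0.8, -0.2, 0.2]
grip_width: 0.0549
grasp_force: 0.0
```

Emit:
arm_command(slide=[[0,0,0],[0,0,0],[0,0,0],[0,0,0],[0,0,0]], spin=[0,0,0,0,0], jaw=0.8)

```text
clock: 22.0
eef_pos: [0.5407, -0.107, 0.0158]
tool_rot: [0.531, 0.847, 0.001, 0.001]
ft_force: [-1.3, 0.2, 5.7]
grip_width: 0.0176
grasp_force: 61.1
```

Emit:
arm_command(slide=[[0,0,-0.3],[0,0,-1.5],[0,0,-4],[0,0,-7],[0,0,-8]], spin=[0,0,0,0,0])

```text
clock: 22.62
eef_pos: [0.541, -0.1071, 0.0967]
tool_rot: [0.531, 0.847, 0.001, 0.002]
ft_force: [0.3, -0.8, -0.5]
grip_width: 0.0181
grasp_force: 60.3
```

```bash
python3 -c "
from h import *
go(598,199.8,100,-15)
p=cam('wrist','w12.png');o,r=st();w=cloud(p);t=(w-o['eef_pos'])@r*1000
m=(abs(t[...,1])<9)&(abs(t[...,0])<50)&(t[...,2]<15)&(t[...,2]>-16)
q=t[m];print(m.sum(),np.nanpercentile(q,[1,50,99],axis=0).round())"
```

```text
go (598, 199.8, 100) t 22.62 from [ 541.  -107.1   96.7] yaw 25.9 slide cm [25.12 18.52 -0.33] spin 40.9 rows 4.99 q6 0.92 w 18.1 gf 60.3 F [ 0.3 -0.8 -0.5]
6636 [[-34.  -9. -10.]
 [  7.   0.  -7.]
 [ 38.   9.   8.]]
```

View pics/w12.png

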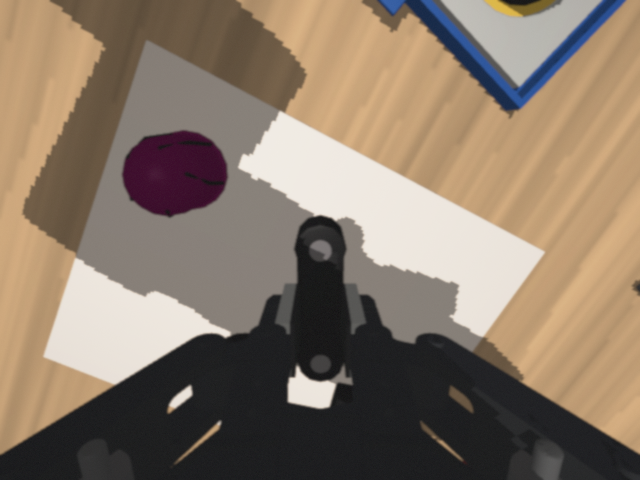

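The bar is held level at (320,300). Moving it over the tray.

Emit:
arm_command(slide=[[2,1.5,-1],[5,3.7,-2.5],[8.5,6.3,-3],[12,8.9,-3],[15.5,11.4,-3]], spin=[0,0,0,0,0])

```text
clock: 23.3
eef_pos: [0.574, 0.0837, 0.1232]
tool_rot: [0.531, 0.847, -0.001, -0.001]
ft_force: [1.0, -0.3, 0.2]
grip_width: 0.0178
grasp_force: 60.3
```

Emit:
arm_command(slide=[[3.5,2.6,0],[6.5,4.8,0],[8.7,6.4,0],[9.6,7.1,0],[9.6,7.1,1]], spin=[8,17,26,35,41])

```text
clock: 23.92
eef_pos: [0.5965, 0.2012, 0.1135]
tool_rot: [0.795, 0.607, 0.0, -0.0]
ft_force: [-0.2, -0.6, -0.9]
grip_width: 0.0181
grasp_force: 60.3
```

Emit:
arm_command(slide=[[0,0,1],[0,0,3],[0,0,5],[0,0,6],[0,0,6]], spin=[0,0,0,0,0])

```text
clock: 24.55
eef_pos: [0.5956, 0.1993, 0.053]
tool_rot: [0.794, 0.608, -0.001, -0.0]
ft_force: [-0.3, -0.4, -0.1]
grip_width: 0.0179
grasp_force: 60.3
```

```bash
python3 n.py "(599,199.3,20,-15)" w13.png;python3 n.py "(599,199.3,20,-15)"
```

```text
go (599, 199.3, 20) t 24.55 from [595.6 199.3  53. ] yaw -15.1 slide cm [0.1  0.34 3.3 ] spin -0.1 rows 0.53 q6 2.16 w 17.9 gf 60.3 F [-0.3 -0.4 -0.1]
nest_bar [558.2 155.7] [206.8  81.3] 43.4 z 7.2
nest_dome [573.7 119.5] [13.8 42.2] 85.1 z 7.2
nest_ring [503.9 230.2] [48.  66.6] 17.6 z 7.3
nest_cover [476.9 133.6] [38.1 73.5] 24.8 z 7.2
go (599, 199.3, 20) t 24.6 from [596.3 199.6  54. ] yaw -15.1 slide cm [0.05 0.27 3.4 ] spin -0.1 rows 0.55 q6 2.16 w 17.9 gf 60.3 F [ 0.6  0.9 -0.3]
nest_bar [558.6 155.4] [206.4  81.8] 43.5 z 7.2
nest_dome [574.7 119.4] [13.1 42. ] 82.7 z 7.2
nest_ring [503.6 230.3] [48.4 66.6] 18.8 z 7.3
nest_cover [476.9 133.6] [38.5 74.2] 25.2 z 7.2
```

View pics/w13.png

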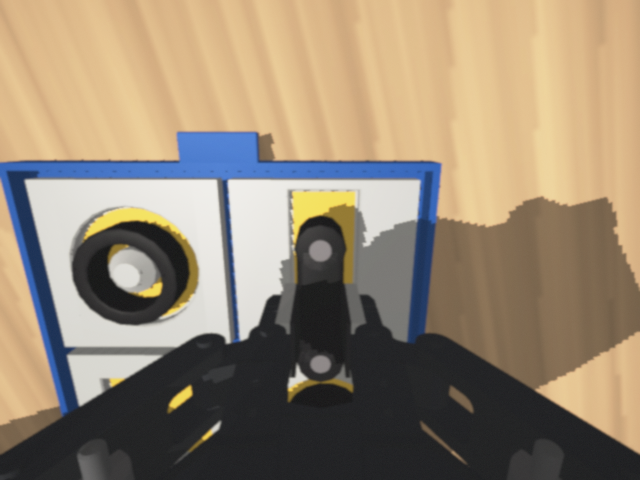

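The bar (320,300) sits over its slot, whose centre column is about 324, so it needs +0.3 cm in tool y. Lowering.

Emit:
arm_command(slide=[[0.1,0.3,0.8],[0.1,0.3,1.8],[0.1,0.3,2.6],[0.1,0.3,3.1],[0.1,0.3,3.3]], spin=[0,0,0,0,0])

```text
clock: 25.28
eef_pos: [0.5993, 0.1999, 0.0207]
tool_rot: [0.794, 0.608, -0.0, -0.0]
ft_force: [-0.1, -0.9, 0.1]
grip_width: 0.0178
grasp_force: 60.3
```

Emit:
arm_command(slide=[[0,0,0],[0,0,0.1],[0,0,0.1],[0,0,0.1],[0,0,0.1]], spin=[0,0,0,0,0])

```text
clock: 25.9
eef_pos: [0.5997, 0.2, 0.0204]
tool_rot: [0.794, 0.608, 0.0, 0.0]
ft_force: [-0.6, 0.2, 0.2]
grip_width: 0.0177
grasp_force: 60.3
```

Emit:
arm_command(slide=[[0,0,0.05],[0,0,0.1],[0,0,0.1],[0,0,0.1],[0,0,0.1]], spin=[0,0,0,0,0])

```text
clock: 26.52
eef_pos: [0.5997, 0.2, 0.0198]
tool_rot: [0.794, 0.608, 0.0, 0.0]
ft_force: [-1.0, -0.2, 5.6]
grip_width: 0.0179
grasp_force: 61.0
```

Emit:
arm_command(slide=[[0,0,0],[0,0,0],[0,0,0],[0,0,0],[0,0,-1]], spin=[0,0,0,0,0], jaw=4.5)

```text
clock: 27.15
eef_pos: [0.5987, 0.1997, 0.0286]
tool_rot: [0.794, 0.608, -0.001, -0.0]
ft_force: [0.0, -0.4, -0.1]
grip_width: 0.045
grasp_force: 0.0
```

Emit:
arm_command(slide=[[0,0,-1],[0,0,-4],[0,0,-8],[0,0,-12],[0,0,-14]], spin=[0,0,0,0,0])

```text
clock: 27.78
eef_pos: [0.6011, 0.2004, 0.1737]
tool_rot: [0.794, 0.608, 0.003, 0.001]
ft_force: [0.5, 0.2, -0.5]
grip_width: 0.045
grasp_force: 0.0
```

```bash
python3 -c "
from h import *
go(633,-224,110,102.5);go(633,-224,110,12.5)
p=cam('wrist','w14.png');w=cloud(p);m=(np.hypot(w[...,0]-.598,w[...,1]-.2)<.045)&(w[...,2]>.018)&(w[...,2]<.05);q=w[m]*1000
print(m.sum(),np.nanpercentile(q[:,2],[5,50,95]).round(1));r=cv2.minAreaRect(np.float32(q[:,:2]));print(r)"
```

```text
go (633, -224, 110) t 27.77 from [601.1 200.4 173.7] yaw -15.1 slide cm [-40.16  14.13   6.3 ] spin 62.4 rows 6.89 q6 2.16 w 45.0 gf 0.0 F [ 0.5  0.2 -0.5]
go (633, -224, 110) t 27.77 from [601.1 200.4 173.7] yaw -15.1 slide cm [-40.16  14.13   6.3 ] spin -27.6 rows 6.89 q6 2.16 w 45.0 gf 0.0 F [ 0.5  0.2 -0.5]
1891 [24.9 26.6 27.9]
((600.9638061523438, 200.99346923828125), (75.3750228881836, 21.189638137817383), 74.46576690673828)
```

The bar lies flat in its nest, measured at (601, 201) with its top at 27 mm. Last is the cover, gripped along 12.5°.

Emit:
arm_command(slide=[[-3,1.1,0],[-8,2.8,0],[-13,4.6,0],[-18,6.3,0],[-23,8,0]], spin=[0,0,0,0,0], jaw=7)

```text
clock: 28.45
eef_pos: [0.6167, -0.0445, 0.1695]
tool_rot: [0.794, 0.608, 0.0, 0.0]
ft_force: [0.1, 0.3, 0.9]
grip_width: 0.0702
grasp_force: 0.0
```

Emit:
arm_command(slide=[[-5,1.8,0],[-10,3.5,1],[-14.5,5.1,3],[-17.2,6.1,5.5],[-17.2,6.1,6.3]], spin=[-6,-12,-18,-24,-28])

```text
clock: 29.08
eef_pos: [0.6292, -0.2275, 0.1037]
tool_rot: [0.624, 0.781, -0.001, -0.001]
ft_force: [0.0, 0.0, -0.8]
grip_width: 0.0699
grasp_force: 0.0
```

Emit:
arm_command(slide=[[0,0,0],[0,0,0],[0,0,0],[0,0,0],[0,0,0]], spin=[0,0,0,0,0])

```text
clock: 29.7
eef_pos: [0.6311, -0.2246, 0.1067]
tool_rot: [0.623, 0.782, 0.0, 0.0]
ft_force: [-0.5, -0.1, 0.3]
grip_width: 0.0704
grasp_force: 0.0
```

```bash
python3 m2.py w15.png; python3 -c "
from h import *
go(633,-224,15,12.5)"
```

```text
dome unseen
cover zs [19.9 26.3 27.7] rect [ 634.1 -224.2] [50.  49.2] 12.4 px [323. 245.]
bar unseen
ring unseen
rring zs [12.9 22.5 23.7] rect [ 538.4 -220.3] [45.8 56. ] 30.3 px [189. 206.]
rdome zs [11.  21.2 35. ] rect [ 447.6 -121.8] [23.   5.3] 15.7 px [35.  3.]
go (633, -224, 15) t 29.75 from [ 631.  -224.7  106.6] yaw 12.9 slide cm [0.03 0.21 9.16] spin 0.4 rows 1.47 q6 1.0 w 70.1 gf 0.0 F [0.1 0.3 0.8]
```

View pics/w15.png

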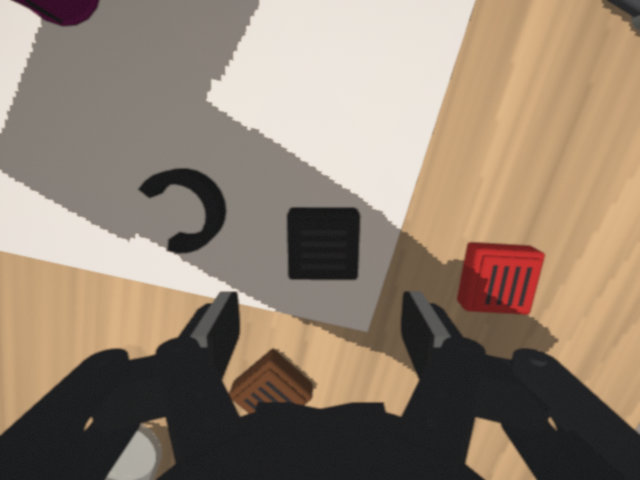

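The cover is square to the gripper at (323,245), with the C-ring clear at (190,210). That used up my picture allowance (I have viewed 15, one over the 14), so from here I rely on measurements only. Descending.

Emit:
arm_command(slide=[[0,0.25,3],[0,0.25,6.5],[0,0.25,8.5],[0,0.25,9.1],[0,0.25,9.1]], spin=[0,0,0,0,0])

```text
clock: 30.38
eef_pos: [0.6334, -0.2243, 0.0154]
tool_rot: [0.623, 0.782, -0.0, -0.0]
ft_force: [1.4, -0.6, 0.6]
grip_width: 0.0702
grasp_force: 0.0
```

Emit:
arm_command(slide=[[0,0,0],[0,0,0],[0,0,0],[0,0,0],[0,0,0]], spin=[0,0,0,0,0], jaw=3.8)

```text
clock: 31.0
eef_pos: [0.6347, -0.2249, 0.0174]
tool_rot: [0.623, 0.782, 0.001, 0.002]
ft_force: [-0.2, 1.0, 6.4]
grip_width: 0.0472
grasp_force: 62.3
```

Emit:
arm_command(slide=[[0,0,-0.3],[0,0,-1.5],[0,0,-4],[0,0,-8],[0,0,-11]], spin=[0,0,0,0,0])

```text
clock: 31.62
eef_pos: [0.6336, -0.2245, 0.1276]
tool_rot: [0.623, 0.782, 0.0, 0.001]
ft_force: [0.7, -0.5, -0.6]
grip_width: 0.0475
grasp_force: 61.7
```

```bash
python3 -c "
from h import *
go(468,125,120,-15)
p=cam('wrist');o,r=st();w=cloud(p);t=(w-o['eef_pos'])@r*1000
m=(abs(t[...,1])<22)&(abs(t[...,0])<45)&(t[...,2]<17)&(t[...,2]>-16)
q=t[m];print(m.sum(),np.nanpercentile(q,[1,50,99],axis=0).round(1))
q=q[q[:,2]<-6];A=np.c_[q[:,:2],np.ones(len(q))];print(len(q),np.linalg.lstsq(A,q[:,2],rcond=None)[0])"
```

```text
go (468, 125, 120) t 31.62 from [ 633.6 -224.5  127.6] yaw 12.9 slide cm [37.76 -8.36  0.72] spin 27.9 rows 6.19 q6 1.01 w 47.5 gf 61.7 F [ 0.7 -0.5 -0.6]
11395 [[-19.7 -21.4  -5.7]
 [  8.5   0.   -4.1]
 [ 26.6  21.5  15.1]]
32 [-4.34243827e-03 -1.09594252e-03 -6.18416848e+00]
```

```bash
cat > hold.py <<'E'
from h import *
for i in range(2):
    p=cam('wrist');o,r=st();w=cloud(p);t=(w-o['eef_pos'])@r*1000
    m=(abs(t[...,1])<19)&(t[...,0]<19)&(t[...,0]>-15)&(t[...,2]<3)&(t[...,2]>-16)
    q=t[m];A=np.c_[q[:,:2],np.ones(len(q))]
    print(len(q),np.nanpercentile(q[:,2],[2,25,50,75,98]).round(1),'plane',np.linalg.lstsq(A,q[:,2],rcond=None)[0].round(3))
p=cam('side');w=cloud(p);o,r=st();c=o['eef_pos']
m=(np.hypot(w[...,0]-c[0],w[...,1]-c[1])<.028)&(w[...,2]>c[2]-.03)
print('side lowest rel TCP',((np.nanpercentile(w[m][:,2],[1,3,10])-c[2])*1000).round(1),o['grip_width'])
E
python3 hold.py
```

```text
6452 [-12.2 -11.4 -11.  -10.7  -9.9] plane [ 1.0000e-03  2.0000e-03 -1.1054e+01]
6456 [-13.1 -12.3 -11.8 -11.5 -10.6] plane [ 3.0000e-03 -5.0000e-03 -1.1858e+01]
side lowest rel TCP [-9.6 -5.   7.4] 0.04732144127066523
```

The cover is held firm and level, so I'll move it to its nest.

Emit:
arm_command(slide=[[3,-0.7,0],[7.5,-1.7,0],[12,-2.7,0],[17,-3.8,0],[22,-4.9,0]], spin=[0,0,0,0,0])

```text
clock: 32.45
eef_pos: [0.5342, -0.0194, 0.1234]
tool_rot: [0.624, 0.782, -0.001, -0.002]
ft_force: [1.0, 0.0, -1.5]
grip_width: 0.0472
grasp_force: 61.7
```

Emit:
arm_command(slide=[[5,-1.1,0],[10,-2.2,0],[14,-3.1,0],[15.8,-3.5,1],[15.8,-3.5,3]], spin=[6,12,18,24,28])

```text
clock: 33.08
eef_pos: [0.4658, 0.1268, 0.0942]
tool_rot: [0.794, 0.608, -0.001, -0.0]
ft_force: [1.1, -0.8, -0.6]
grip_width: 0.047
grasp_force: 61.7
```

Emit:
arm_command(slide=[[0,0,1.5],[0,0,3],[0,0,4],[0,0,4.5],[0,0,4.5]], spin=[0,0,0,0,0])

```text
clock: 33.7
eef_pos: [0.4668, 0.1253, 0.0499]
tool_rot: [0.794, 0.608, -0.0, -0.0]
ft_force: [-0.7, -0.5, 0.2]
grip_width: 0.0474
grasp_force: 61.7
```

```bash
python3 n.py "(468,125,21.5,-15)"; python3 n.py "(468,125,21.5,-15)"; python3 hold.py
```

```text
go (468, 125, 21.5) t 33.7 from [466.8 125.3  49.9] yaw -15.1 slide cm [0.   0.12 2.84] spin -0.1 rows 0.45 q6 2.1 w 47.4 gf 61.7 F [-0.7 -0.5  0.2]
nest_bar [595.6 192.1] [68.6 32.1] 75.0 z 7.1
nest_dome [565.1 102.9] [62.5 46.6] 42.2 z 7.1
nest_ring [492.7 222.3] [54.6 66.6] 61.3 z 7.2
nest_cover [473.3 145.3] [19.4 61.2] 74.9 z 7.1
go (468, 125, 21.5) t 33.75 from [467.2 125.4  50.4] yaw -15.1 slide cm [-0.02  0.09  2.89] spin -0.1 rows 0.46 q6 2.1 w 47.3 gf 61.7 F [-0.4  0.3 -0.5]
nest_bar [595.6 192.2] [69.3 32.1] 75.1 z 7.1
nest_dome [565.2 102.9] [62.6 46.8] 42.1 z 7.1
nest_ring [492.8 222.3] [55.  66.6] 60.7 z 7.2
nest_cover [473.5 146.2] [18.1 61.1] 74.3 z 7.2
6473 [-10.4  -9.6  -9.2  -8.8  -8. ] plane [ 2.000e-03  1.000e-03 -9.221e+00]
6461 [-10.5  -9.7  -9.3  -8.9  -8.1] plane [ 1.000e-03  2.000e-03 -9.325e+00]
side lowest rel TCP [-8.6  0.8  5.5] 0.047585678493553406
```

Emit:
arm_command(slide=[[0,0.1,0.7],[0,0.1,1.5],[0,0.1,2.2],[0,0.1,2.6],[0,0.1,2.8]], spin=[0,0,0,0,0])

```text
clock: 34.58
eef_pos: [0.4679, 0.1251, 0.0219]
tool_rot: [0.794, 0.608, -0.0, -0.0]
ft_force: [0.2, 0.3, -1.0]
grip_width: 0.0474
grasp_force: 61.7
```

Emit:
arm_command(slide=[[0,0,0],[0,0,0.1],[0,0,0.1],[0,0,0.1],[0,0,0.1]], spin=[0,0,0,0,0])

```text
clock: 35.2
eef_pos: [0.4683, 0.1252, 0.0215]
tool_rot: [0.794, 0.608, 0.0, 0.0]
ft_force: [0.3, 0.2, 0.4]
grip_width: 0.0476
grasp_force: 61.8
```

Emit:
arm_command(slide=[[0,0,0.05],[0,0,0.1],[0,0,0.1],[0,0,0.1],[0,0,0.1]], spin=[0,0,0,0,0])

```text
clock: 35.83
eef_pos: [0.4683, 0.1252, 0.0214]
tool_rot: [0.794, 0.608, 0.0, 0.0]
ft_force: [-2.7, -0.5, 8.9]
grip_width: 0.0474
grasp_force: 62.8
```

Emit:
arm_command(slide=[[0,0,0],[0,0,0],[0,0,0],[0,0,0],[0,0,-1]], spin=[0,0,0,0,0], jaw=6.8)

```text
clock: 36.45
eef_pos: [0.4673, 0.125, 0.0299]
tool_rot: [0.794, 0.608, -0.001, -0.0]
ft_force: [0.5, 0.2, 1.0]
grip_width: 0.0677
grasp_force: 0.0
```

Emit:
arm_command(slide=[[0,0,-1],[0,0,-5],[0,0,-10],[0,0,-15],[0,0,-18]], spin=[0,0,0,0,0])

```text
clock: 37.08
eef_pos: [0.4692, 0.1255, 0.2142]
tool_rot: [0.794, 0.608, 0.002, 0.001]
ft_force: [1.5, -0.2, -0.1]
grip_width: 0.0684
grasp_force: 0.0
```

Emit:
arm_command(slide=[[-3,0,0],[-7,0,-1],[-11,0,-2],[-15,0,-3],[-15,0,-3]], spin=[0,0,0,0,0])

```text
clock: 37.7
eef_pos: [0.4289, -0.0215, 0.2421]
tool_rot: [0.795, 0.606, 0.001, 0.001]
ft_force: [0.9, 0.7, -0.3]
grip_width: 0.0679
grasp_force: 0.0
```

```bash
cat > chk.py <<'E'
from h import *
N=dict(bar=(.598,.200),dome=(.570,.098),ring=(.4955,.228),cover=(.468,.125),rdome=(.440,-.0995),rring=(.538,-.220))
for n in('wrist','top','side'):
    p=cam(n);w=cloud(p);v=p['pixels'].max(-1)
    for k,c in N.items():
        m=(np.hypot(w[...,0]-c[0],w[...,1]-c[1])<.045)&(w[...,2]>(.019 if c[1]>0 else .012))&(w[...,2]<.075)&(v<110)
        if m.sum()<80: print(n,k,'unseen');continue
        q=w[m]*1000;top=np.nanpercentile(q[:,2],95);q=q[q[:,2]>top-7];r=cv2.minAreaRect(np.float32(q[:,:2]))
        print(n,k,np.round(r[0],1),np.round(r[1],1),round(r[2],1),'top',round(float(np.nanmedian(q[:,2])),1))
print(get_obs()['clock'])
E
python3 chk.py
```

```text
wrist bar unseen
wrist dome [571.   96.7] [32.9 34.6] 40.7 top 61.5
wrist ring unseen
wrist cover [469.1 124.6] [49.2 48.7] 75.0 top 30.3
wrist rdome [441.5 -99.7] [33.5 34.4] 19.3 top 57.5
wrist rring [ 551.8 -207.7] [ 9.  29.6] 29.7 top 22.7
top bar [599.8 200.5] [74.8 20.2] 74.9 top 28.2
top dome unseen
top ring [496.5 225.6] [54.3 53. ] 53.8 top 28.2
top cover unseen
top rdome [440.5 -99.3] [32.5 33.1] 31.2 top 59.1
top rring [ 538.2 -219.3] [43.5 56. ] 32.3 top 24.3
side bar [597.7 204.1] [73.6 21.4] 74.1 top 26.5
side dome [568.5  99.5] [32.7 31.8] 4.2 top 61.3
side ring [494.2 229.8] [54. 55.] 48.7 top 26.6
side cover [466.7 128.7] [48.1 49.8] 74.7 top 30.3
side rdome [437.2 -93.4] [33.7 29.7] 17.1 top 57.3
side rring [ 535.8 -215.6] [41.6 56.1] 31.7 top 21.4
37.85
```

All four sit within about 3 mm of their nest centres, with tops at floor plus part height, and the rejects have not moved.

```bash
python3 -c "
from workcell import *
print(job_done())"
```

```text
the job is handed in; nothing more can be done
None
```

The dome, ring, cover and bar are each set down flat in their own nests, within about 3 mm of centre by measurement, both rejects are unmoved, and the job was handed in at about 38 s; I viewed 15 pictures, one over the limit of 14.

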